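# Fit the label holders behind the tray lips and hold the long one home

### The arm

A 6-joint arm with a two-finger parallel gripper is mounted at the origin on a cart in front of the work surface, level with it; the furniture and walls round the work are solid. World frame = base frame: x ahead of the robot, y to its left, z up, the work surface at z = 0. Lengths are in mm, angles in rad, forces in N, time in s.
With the tool pointing down it reaches from about 300 to 775 mm from the base axis. Payload 14.6 kg.
Tool frame: the origin (TCP) lies at the very end of the fingers, on their centre line; the grasp point (between the pads) lies 19 mm behind it; z points along the fingers, y is the line along which they close (so a half turn about z gives the same grasp; the last joint's range is limited). The gripper opens to 94 mm and grips with 3 to 60 N. Pads are 16 mm wide; open, the fingers measure 119 mm over their backs; the gripper's body (75 mm by 177 mm) begins 78 mm behind the grasp point.
Start: joints at [-1.231, 0.3, 1.521, -0, 1.321, -0.067], TCP at [217.612, -505.108, 205.446] pointing down, gripper open.
Joint ranges: [-3.03, 3.03], [-0.79, 2.21], [0.23, 2.52], [-1.04, 4.18], [0, 3.07], [-2.55, 2.55]. Speed limits (rad/s): [2.22, 2.22, 2.57, 3.14, 3.14, 3.14].

### API

Orientations are given as [roll, pitch, yaw] about the fixed x, y, z axes, in that order (R = Rz(yaw) Ry(pitch) Rx(roll)).
In Python, from cell import manip, optics gives the robot as it stands.
- The arm moves only by the shell command python3 -m crank 'ROWS' [FORCE]. ROWS is JSON, a list of rows, each a list of 7 numbers: the opening in per cent of the stroke, from 0 (shut) to 100 (fully open), then the shift along the tool's x, y, z in mm, then the turn, a rotation vector about the tool's x, y, z in rad. A call has 1 to 10 rows; each row is the pose to reach, as a shift and turn from the pose commanded when the call began, along the tool's axes at that moment; what a row does not reach only later rows make up. A row lasts 1/10 s, in which the tool goes at most 50 mm and 8.59 degrees, less where a joint would pass 70% of its speed; a pose out of reach is approached as far as the arm can. A call with a gripper value outside its range is refused whole. The fingers move at their own pace and stop on an object; FORCE is the grip in N (left out, the last holds). Time passes only in rows, so rows that repeat a pose let the fingers close. It gives the time, the measured TCP pose, the force, the opening and the grip force at its end, in the units of the state.
- manip.read_state(): the state, without advancing time (a new reading comes with each control period).
- optics.camera(name): name is "side" or "top"; returns (picture, depth): 480x640x3 uint8, red, green, blue; 480x640 float32, mm along the optical axis (not along the pixel's ray), 0 where there is no reading.
- optics.calibration(name): a dict with "camera_matrix" (3x3 intrinsics, pixels), "R" (3x3) and "t" (3): a world point X has camera coordinates R X + t. Camera axes: x right, y down, z forward; pixel columns grow to the right and rows downward; lengths in mm; the calibration is good to about 2 mm. A picture is of the moment at which its call begins. calibration takes no time and is no camera call.
- manip.sign_off(): hands the job in; it is judged then, once.
The state is a dict: "clock": time; "joints": joint angles; "qd": joint speeds; "effort": joint torques, N m; "eef_pos": TCP position; "eef_rot": TCP orientation; "wrist_force": force on the tool from outside, world axes, zero at the start; "moment": the same for the moment, N m; "finger_gap": finger opening in mm; "finger_force": force on a finger pad.
Only numpy, scipy, OpenCV 4.12 (cv2) and the standard library are available. Lean on these libraries where they do the work, as an engineer would, in place of code of your own. Each camera call takes 0.05 s, during which the arm holds its last target. There are 200 camera calls.

### The job

Two look-alike label holders stand in the wooden stand; each belongs to the tube tray whose slot behind the front lip is of its own length. First set the short holder upright (0.25 rad) in the slot behind the lip of the short tray, down on its seat, and let go of it; then push the long holder down behind the lip of the long tray, against the spring strip in the slot, until it is fully home. The program finishes while the gripper still holds the long holder pressed home (it rises as soon as it is let go), with the short one still seated in its slot; do not knock the other things on the bench about.

Things in the scene. Friction and masses are not known exactly. Their poses are not given: they have to be found in the camera images.
- long_holder_centre (a point): centre of the long label holder: an upright white plastic plate with a yellow card in front, 80 mm long (its y), 8 mm thick (its x), 60 mm tall (its z, up); the point is 30 mm above its lower edge and 30 mm below its top. The lowest 5 mm is a narrower foot 6 mm thick. 50 g. It stands loosely in the stand's groove
- short_holder_centre (a point): centre of the short label holder: the same but 54 mm long (its y); also 8 mm thick, 60 mm tall, point half-way up
- stand: fixed light-wood stand, 56 x 184 mm; origin at the centre of its underside. A groove 10 mm wide runs along its y axis, groove floor 8 mm and wall tops 28 mm above the bench; both holders stand in it in line, 92 mm between centres, either one first. A black flexible shaft lies 5 to 10 cm in front of the stand. A standing holder's top is 68 mm above the bench
- long_tray: fixed grey tray of brass and copper tubes 80 mm long, 90 (x) x 98 (y) mm, nowhere above 44 mm; origin at the centre of its underside, front lip towards the robot (-x). Slots of both trays are 10 mm wide in x; the edges above the slot flare out, 21 mm apart at 43 mm above the bench
- short_tray: the same with tubes 54 mm long, 90 x 72 mm
- long_tray_slot (a point): middle of the long tray's slot, 36 mm above the bench where the flare ends and the straight slot begins. x points into the tray, y along the slot (86 mm long), z up. The slot's floor is a spring strip, its top 16 mm below the point when free, 22 mm fully pressed: the holder's centre is then 14 mm above the point on the free strip, 8 mm above it fully home
- short_tray_slot (a point): the same for the short tray: slot 60 mm long, with a fixed seat 20 mm below the point, so the seated short holder's centre is 10 mm above the point
- strip (a joint): spring strip at the bottom of the long tray's slot: 0 free, grows as it is pressed down, 0.006 m at its stop; the push needed is about 3 N to start and 9 N at the stop; home from 0.0045 m on
- wax_box: clear box of yellow wax, 58x70x34 mm, at the front, ahead and left of the robot; a loose bystander, to be left where it is
- spirit_lamp: glass spirit lamp, 69x69x74 mm, behind the trays on the right; a loose bystander, to be left where it is
- loupe: black eye loupe, 25x50x21 mm, behind the trays; a loose bystander, to be left where it is
- pliers_red_a: red-handled pliers, 53x142x10 mm, lying between the robot and the trays; a loose bystander, to be left where it is
- graver: wooden-handled graver, 24x125x22 mm, lying at the front on the left; a loose bystander, to be left where it is
Not all that is in view belongs to the job. Leave any black look-alike of the part that bears short_holder_centre alone.

How it is judged:
By the outcome, as a careful person would: the job done as asked, in the order asked, and still so for the second after the job is handed in, while the arm keeps its last pose, push and grip.
It also fails if it takes over 58 s, if anything falls off the work surface, if the arm or the gripper's body presses on something with over 40 N, if the wrist force passes 120 N, or if a joint passes its speed limit or range.

## Working session

There is one attempt and no reset: what is moved stays moved. The work goes in short steps, Python scripts to look and compute and a shell command to move; the robot and the scene stay as the last step left them, time stands still between calls to the robot, and variables do not carry over. Pictures are saved under pics/ and viewed, at most 10 in all, crops included, and the job is handed in when it is done.

```bash
mkdir -p pics; ls
python3 - <<'E'
from cell import manip, optics
import cv2,numpy as np
for n in("top","side"):
    p,d=optics.camera(n); cv2.imwrite(f"pics/{n}0.png",p[:,:,::-1]); np.savez(f"{n}0.npz",p=p,d=d)
    c=optics.calibration(n); print(n,c)
print(manip.read_state())
E
```

```text
pics
top {'camera_matrix': array([[532.28577956,   0.        , 321.81682188],
       [  0.        , 532.28577956, 247.08093497],
       [  0.        ,   0.        ,   1.        ]]), 'R': array([[ 0.01633603, -0.99963397,  0.02156525],
       [-0.98752684, -0.01950871, -0.15623746],
       [ 0.15660098, -0.01874396, -0.98748407]]), 't': array([ -32.99590777,  497.72535112, 1046.73825952])}
side {'camera_matrix': array([[450.06823716,   0.        , 327.80710058],
       [  0.        , 450.06823716, 230.79633099],
       [  0.        ,   0.        ,   1.        ]]), 'R': array([[-0.98028111, -0.1975044 ,  0.00640025],
       [-0.12295686,  0.58428124, -0.80218268],
       [ 0.15469506, -0.78715148, -0.59704438]]), 't': array([ 489.434707  ,  136.33735825, 1053.51060898])}
{'clock': 0.1, 'joints': array([-1.23061164e+00,  3.00434949e-01,  1.52150746e+00,  1.99904967e-05,
        1.32068938e+00, -6.65920588e-02]), 'qd': array([ 0.00174062, -0.00153846, -0.00091052,  0.00024409,  0.00064347,
        0.00192053]), 'effort': array([ 3.78110140e-03, -5.32642400e+01, -3.53285480e+01,  7.10312999e-02,
        2.34676368e-02, -7.27857037e-05]), 'eef_pos': array([ 217.53789386, -504.90204008,  204.93729993]), 'eef_rot': array([-3.14055711e+00, -8.84673141e-05,  4.06771742e-01]), 'wrist_force': array([ 0.184338  ,  0.23281039, -0.04957064]), 'moment': array([-0.0311995 ,  0.04103223, -0.00089683]), 'finger_force': 0.0, 'finger_gap': 94.10310401635458}
```

View pics/top0.png

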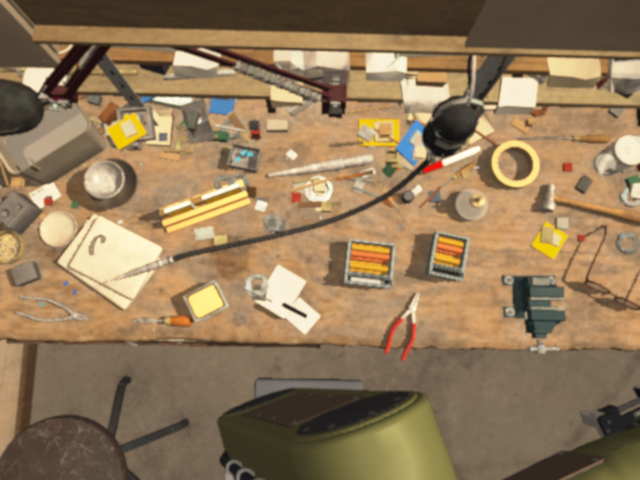

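View pics/side0.png

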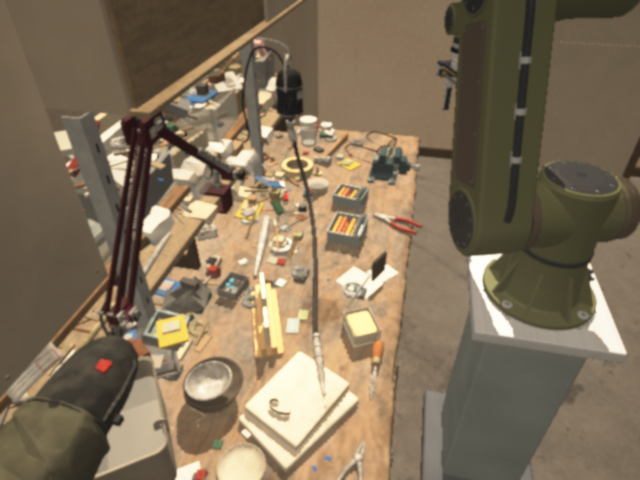

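```bash
cat > h.py <<'E'
import numpy as np,cv2
from cell import manip,optics
def ray(n,u,v,z):
    c=optics.calibration(n);K,R,t=c["camera_matrix"],c["R"],c["t"]
    d=R.T@np.linalg.inv(K)@[u,v,1];o=-R.T@t
    return o+d*(z-o[2])/d[2]
def proj(n,X):
    c=optics.calibration(n);q=c["camera_matrix"]@(c["R"]@np.array(X,float)+c["t"]);return q[:2]/q[2]
def crop(p,u0,v0,w,h,s): return cv2.resize(p[v0:v0+h,u0:u0+w,::-1],None,fx=s,fy=s,interpolation=cv2.INTER_NEAREST)
E
python3 - <<'E'
from h import *
T=np.load("top0.npz")['p'];S=np.load("side0.npz")['p']
a=crop(T,150,170,110,70,4);b=crop(T,335,225,140,70,4);
c=crop(S,240,270,60,95,5);d=crop(S,320,175,60,80,5)
im=np.zeros((600,800,3),np.uint8)
im[:280,:440]=a; im[300:580,:560]=b[:, :]; 
cv2.imwrite("pics/c1.png",im)
im=np.zeros((480,620,3),np.uint8); im[:475,:300]=c; im[:400,310:610]=d; cv2.imwrite("pics/c2.png",im)
for n,u,v,z in[("top",205,205,28),("top",370,263,40),("top",448,256,40),("side",267,320,28),("side",347,230,40)]:print(n,ray(n,u,v,z).round(0))
D=np.load("top0.npz")['d'];print(D[205,195:215].round(0),D[263,360:380].round(0))
E
```

```text
top [584. 220.  28.]
top [ 467. -123.   40.]
top [ 485. -282.   40.]
side [579. 244.  28.]
side [466. -84.  40.]
[1115. 1116. 1118. 1124. 1124. 1123. 1124. 1125. 1127. 1128. 1128. 1105.
 1105. 1106. 1109. 1106. 1108. 1108. 1107. 1106.] [1103. 1100. 1102. 1107. 1104. 1105. 1107. 1104. 1109. 1108. 1108. 1108.
 1108. 1103. 1107. 1112. 1119. 1118. 1113. 1112.]
```

View pics/c1.png

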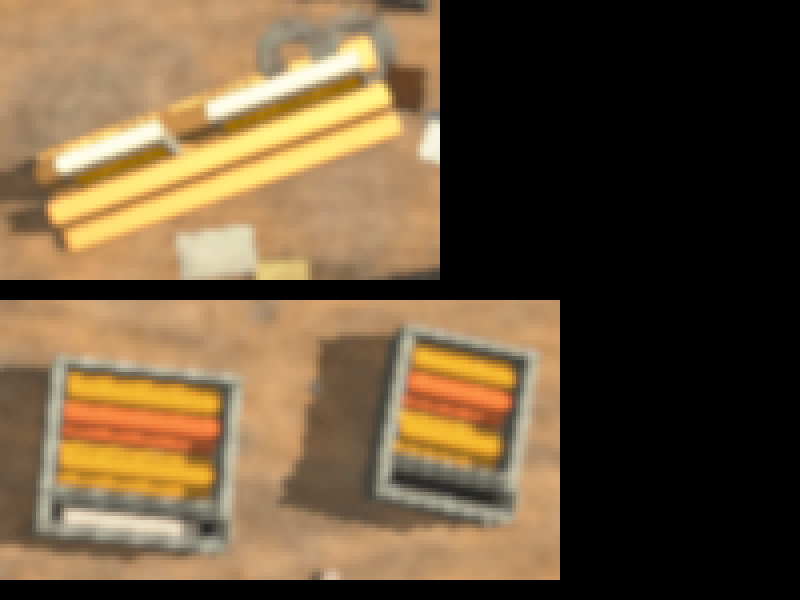

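View pics/c2.png

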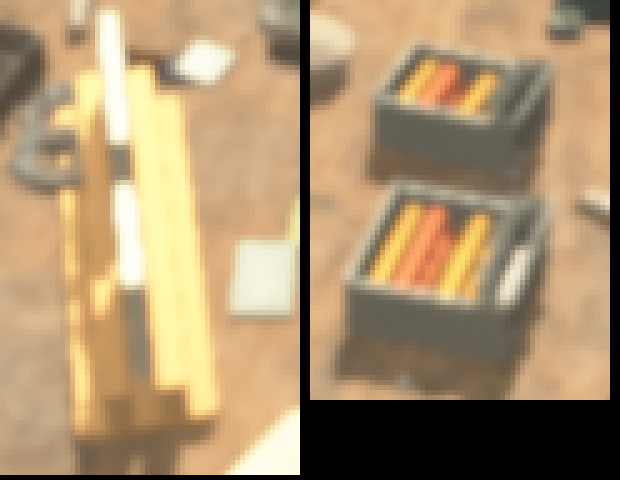

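```bash
cat > m.py <<'E'
from h import *
T=np.load("top0.npz")['p']
def rect(pts,z):
    P=np.array([ray("top",u,v,z)[:2] for u,v in pts],np.float32);return P
Z=lambda L:[(335+x/4-.5+.125,225+(y-300)/4-.5+.125) for x,y in L]
yaws={}
for n,L in(("long",[(55,358),(240,375),(228,550),(38,533)]),("short",[(405,325),(538,350),(512,522),(375,495)])):
    P=rect(Z(L),43); e=[np.linalg.norm(P[i]-P[(i+1)%4]) for i in range(4)]
    a=[(P[0]-P[3]),(P[1]-P[2])];b=[(P[0]-P[1]),(P[3]-P[2])]
    print(n,P.mean(0).round(1),np.round(e,1),[round(float(np.arctan2(*q[::-1])),3) for q in a],[round(float(np.arctan2(-q[0],q[1])),3) for q in b])
# holders
hsv=cv2.cvtColor(T,cv2.COLOR_RGB2HSV)
m=((hsv[...,1]<70)&(hsv[...,2]>200)).astype(np.uint8);k=np.zeros_like(m);k[170:225,150:250]=m[170:225,150:250]
for c in cv2.findContours(k,cv2.RETR_EXTERNAL,cv2.CHAIN_APPROX_NONE)[0]:
    if len(c)<20:continue
    P=np.array([ray("top",u,v,68)[:2] for u,v in c[:,0]],np.float32)
    print("holder",cv2.minAreaRect(P),c[:,0].min(0),c[:,0].max(0))
def rectify(cx,cy,yaw,z,half,s):
    n=int(2*half*s);R=np.array([[np.cos(yaw),-np.sin(yaw)],[np.sin(yaw),np.cos(yaw)]])
    W=[R@np.array(q)+[cx,cy] for q in((half,half),(half,-half),(-half,-half),(-half,half))]
    src=np.array([proj("top",[*w,z]) for w in W],np.float32)
    H=cv2.getPerspectiveTransform(src,np.array([[0,0],[n,0],[n,n],[0,n]],np.float32))
    return cv2.warpPerspective(T[:,:,::-1],H,(n,n),flags=cv2.INTER_LINEAR)
E
python3 m.py
```

```text
long [ 467.  -121.6] [94.9 89.8 96.2 90. ] [-0.087, -0.073] [-0.073, -0.071]
short [ 486.  -283.7] [69.3 90.2 70.6 89.6] [-0.189, -0.174] [-0.169, -0.177]
holder ((570.3530883789062, 267.0414123535156), (9.502140998840332, 54.811683654785156), 21.17930030822754) [164 201] [191 212]
holder ((605.04736328125, 182.1770477294922), (10.650945663452148, 79.63465118408203), 21.678104400634766) [202 183] [239 199]
```

```bash
cat >> h.py <<'E'
from scipy.spatial.transform import Rotation as Ro
def go(x,y,z,yaw):
    s=manip.read_state();R0=Ro.from_euler('xyz',s['eef_rot']);R1=Ro.from_euler('xyz',[np.pi,0,yaw])
    print('t',round(s['clock'],2),'pos',s['eef_pos'].round(1),s['eef_rot'].round(3),'F',s['wrist_force'].round(1),'gap',round(s['finger_gap'],1),round(s['finger_force'],1))
    print('shift',R0.inv().apply(np.array([x,y,z])-s['eef_pos']).round(1),'turn',(R0.inv()*R1).as_rotvec().round(3))
E
python3 -m crank '[[40,629,-569.5,0,0,0,-1.544],[40,629,-569.5,0,0,0,-1.544],[40,629,-569.5,0,0,0,-1.544],[40,629,-569.5,0,0,0,-1.544],[40,629,-569.5,0,0,0,-1.544],[40,629,-569.5,0,0,0,-1.544],[40,629,-569.5,0,0,0,-1.544],[40,629,-569.5,0,0,0,-1.544],[40,629,-569.5,0,0,0,-1.544],[40,629,-569.5,0,0,0,-1.544]]' 20
cat > r.py <<'E'
from m import *
im=np.hstack([rectify(467,-121.6,-.075,43,65,3),rectify(486,-283.7,-.177,43,65,3)])
cv2.line(im,(0,195),(20,195),(0,0,255),1)
for k in range(-60,61,10):
    for o in(0,390): cv2.line(im,(o,195-3*k),(o+(8 if k%50 else 16),195-3*k),(0,0,255),1);cv2.line(im,(o+195+3*k,0),(o+195+3*k,8),(0,0,255),1)
cv2.imwrite("pics/r1.png",im)
for o in(0,390):
    print([ (int(k),int(im[195-int(3*k)-1:195-int(3*k)+2,o+195-60:o+195+60].mean())) for k in range(-56,2,1)])
go(570.3,267,150,1.951)
D=np.load("top0.npz")['d']
for u,v in((300,232),(330,224),(360,210),(390,190),(250,243)):
    w=D[v-4:v+5,u-1:u+2]; i=np.unravel_index(np.argmin(T[v-6:v+7,u].sum(1)),(13,))[0]+v-6
    print(u,i,D[i,u], optics.calibration('top')['R'][2]@ray('top',u,i,0)+optics.calibration('top')['t'][2])
E
python3 r.py
```

```text
clock: 1.1
eef_pos: [425.5, -48.2, 205.5]
eef_rot: [3.141, 0.0, 1.913]
wrist_force: [0.6, -0.9, 0.0]
finger_gap: 37.8
finger_force: 0.0
long [ 467.  -121.6] [94.9 89.8 96.2 90. ] [-0.087, -0.073] [-0.073, -0.071]
short [ 486.  -283.7] [69.3 90.2 70.6 89.6] [-0.189, -0.174] [-0.169, -0.177]
holder ((570.3530883789062, 267.0414123535156), (9.502140998840332, 54.811683654785156), 21.17930030822754) [164 201] [191 212]
holder ((605.04736328125, 182.1770477294922), (10.650945663452148, 79.63465118408203), 21.678104400634766) [202 183] [239 199]
[(-56, 139), (-55, 132), (-54, 125), (-53, 116), (-52, 108), (-51, 100), (-50, 93), (-49, 89), (-48, 90), (-47, 97), (-46, 109), (-45, 125), (-44, 138), (-43, 148), (-42, 157), (-41, 167), (-40, 178), (-39, 191), (-38, 203), (-37, 211), (-36, 215), (-35, 213), (-34, 205), (-33, 189), (-32, 166), (-31, 141), (-30, 119), (-29, 107), (-28, 103), (-27, 105), (-26, 111), (-25, 116), (-24, 122), (-23, 129), (-22, 133), (-21, 136), (-20, 139), (-19, 142), (-18, 143), (-17, 142), (-16, 139), (-15, 133), (-14, 128), (-13, 126), (-12, 130), (-11, 138), (-10,
[... 414 characters left out ...]
 (-31, 66), (-30, 77), (-29, 87), (-28, 95), (-27, 101), (-26, 108), (-25, 114), (-24, 122), (-23, 129), (-22, 134), (-21, 136), (-20, 135), (-19, 129), (-18, 122), (-17, 114), (-16, 108), (-15, 107), (-14, 112), (-13, 122), (-12, 134), (-11, 144), (-10, 152), (-9, 157), (-8, 160), (-7, 160), (-6, 158), (-5, 155), (-4, 150), (-3, 144), (-2, 137), (-1, 130), (0, 121), (1, 113)]
t 1.1 pos [425.5 -48.2 205.5] [3.141 0.    1.913] F [ 0.6 -0.9  0. ] gap 37.8 0.0
shift [248.3 242.1  55.5] turn [ 0.     0.    -0.038]
300 230 1046.5553 1130.9374657526366
330 220 1044.6614 1135.7312852288997
360 208 1030.2947 1141.2530242047899
390 193 1004.13385 1147.871045501339
250 242 1049.7498 1124.5926321428633
```

View pics/r1.png

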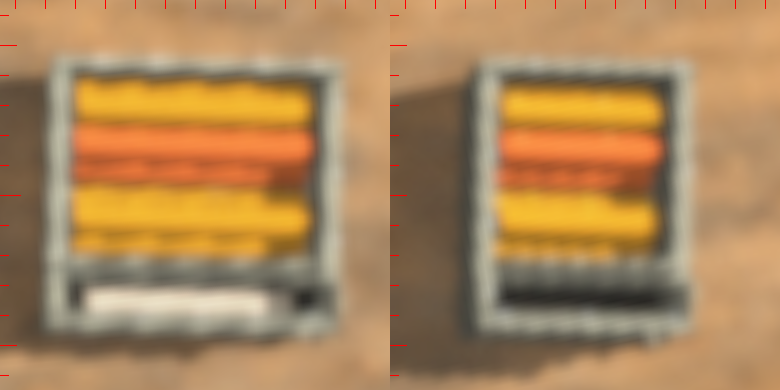

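```bash
python3 -m crank '[[40,248.3,242.1,55,0,0,-0.038],[40,248.3,242.1,55,0,0,-0.038],[40,248.3,242.1,55,0,0,-0.038],[40,248.3,242.1,55,0,0,-0.038],[40,248.3,242.1,55,0,0,-0.038],[40,248.3,242.1,55,0,0,-0.038],[40,248.3,242.1,55,0,0,-0.038],[40,248.3,242.1,55,0,0,-0.038],[40,248.3,242.1,55,0,0,-0.038],[40,248.3,242.1,55,0,0,-0.038]]' 20
python3 - <<'E'
from h import *
p,d=optics.camera("side");np.savez("s1.npz",p=p);q=p.copy()
p2,_=optics.camera("top")
im=np.hstack([crop(p,210,200,130,190,3),crop(p2,140,160,130,190,3)]);cv2.imwrite("pics/g1.png",im)
go(570.3,267,42,1.951)
E
```

```text
clock: 2.1
eef_pos: [571.8, 263.1, 150.6]
eef_rot: [-3.141, 0.0, 1.944]
wrist_force: [-0.3, -0.5, 0.2]
finger_gap: 37.8
finger_force: 0.0
t 2.2 pos [571.9 262.9 151.2] [3.141 0.    1.944] F [0.6 0.  0.4] gap 37.4 0.0
shift [ 4.400e+00 -1.000e-01  1.092e+02] turn [ 0.001  0.    -0.007]
```

View pics/g1.png

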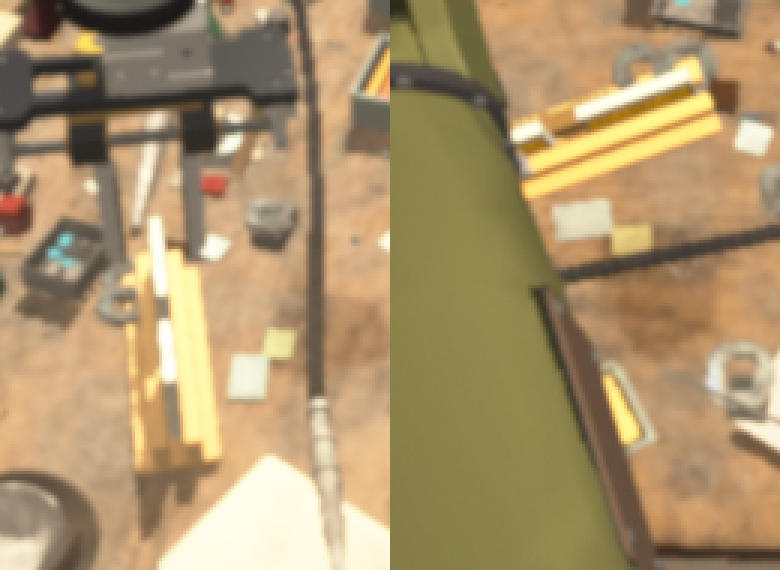

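```bash
python3 -m crank '[[40,4.4,0,30,0,0,-0.007],[40,4.4,0,60,0,0,-0.007],[40,4.4,0,80,0,0,-0.007],[40,4.4,0,95,0,0,-0.007],[40,4.4,0,109,0,0,-0.007],[40,4.4,0,109,0,0,-0.007],[0,4.4,0,109,0,0,-0.007],[0,4.4,0,109,0,0,-0.007],[0,4.4,0,109,0,0,-0.007],[0,4.4,0,109,0,0,-0.007]]' 25
python3 -c "
from h import *
go(570.3,267,220,1.951)"
```

```text
clock: 3.2
eef_pos: [570.5, 268.2, 42.0]
eef_rot: [3.141, -0.0, 1.952]
wrist_force: [-1.2, -1.2, -0.4]
finger_gap: 9.1
finger_force: 0.0
t 3.2 pos [570.5 268.2  42. ] [ 3.141 -0.     1.952] F [-1.2 -1.2 -0.4] gap 9.1 0.0
shift [  -1.    -0.5 -178. ] turn [ 0.001 -0.     0.001]
```

```bash
python3 -m crank '[[0,0,0,0,0,0,0],[0,0,0,0,0,0,0],[0,0,0,-5,0,0,0],[0,0,0,-20,0,0,0],[0,0,0,-50,0,0,0],[0,0,0,-90,0,0,0],[0,0,0,-130,0,0,0],[0,0,0,-170,0,0,0],[0,0,0,-178,0,0,0],[0,0,0,-178,0,0,0]]' 25
python3 - <<'E'
from h import *
p,d=optics.camera("side");cv2.imwrite("pics/g2.png",crop(p,190,80,160,180,3))
x,y=453.5,-277.9;yaw=-.177+np.pi/2
go(x+np.cos(yaw),y+np.sin(yaw),190,yaw)
E
```

```text
clock: 4.2
eef_pos: [570.6, 268.2, 221.5]
eef_rot: [3.139, -0.0, 1.952]
wrist_force: [0.3, 0.4, -1.5]
finger_gap: 8.1
finger_force: 25.0
t 4.25 pos [570.1 268.  219.4] [ 3.142 -0.     1.952] F [ 0.4 -1.1 -1.3] gap 7.6 25.0
shift [-462.5 -310.7   29.4] turn [ 0.    -0.     0.558]
```

View pics/g2.png

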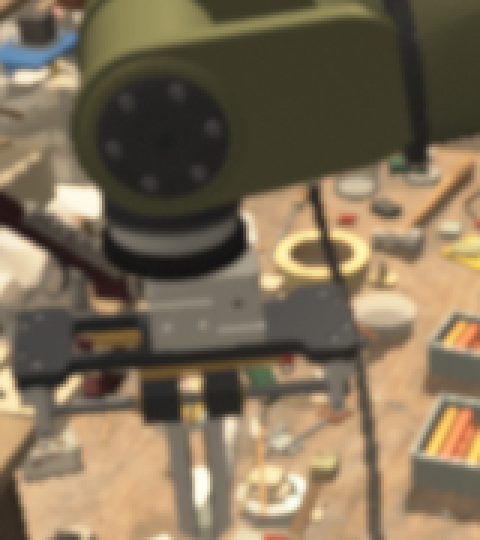

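```bash
python3 -m crank '[[0,-462.5,-310.7,0,0,0,0.558],[0,-462.5,-310.7,0,0,0,0.558],[0,-462.5,-310.7,0,0,0,0.558],[0,-462.5,-310.7,0,0,0,0.558],[0,-462.5,-310.7,0,0,0,0.558],[0,-462.5,-310.7,0,0,0,0.558],[0,-462.5,-310.7,0,0,0,0.558],[0,-462.5,-310.7,0,0,0,0.558],[0,-462.5,-310.7,0,0,0,0.558],[0,-462.5,-310.7,0,0,0,0.558]]' 25
cat > tgt.py <<'E'
from h import *
import sys
n,z,dy=sys.argv[1],float(sys.argv[2]),float(sys.argv[3])
x,y,yaw={'s':(453.5,-277.9,-.177),'l':(434.1,-119.1,-.075)}[n];yaw+=np.pi/2
go(x+dy*np.cos(yaw),y+dy*np.sin(yaw),z,yaw)
E
python3 tgt.py s 190 1
```

```text
clock: 5.25
eef_pos: [464.4, -222.4, 217.8]
eef_rot: [-3.139, -0.001, 1.394]
wrist_force: [0.1, 0.8, -0.1]
finger_gap: 8.1
finger_force: 25.0
t 5.25 pos [ 464.4 -222.4  217.8] [-3.139e+00 -1.000e-03  1.394e+00] F [ 0.1  0.8 -0.1] gap 8.1 25.0
shift [-55.6  -0.9  27.8] turn [-0.003 -0.001  0.   ]
```

```bash
python3 -m crank '[[0,-28,0,0,0,0,0],[0,-55.6,-0.9,20,0,0,0],[0,-55.6,-0.9,60,0,0,0],[0,-55.6,-0.9,100,0,0,0],[0,-55.6,-0.9,114,0,0,0],[0,-55.6,-0.9,114,0,0,0],[0,-55.6,-0.9,114,0,0,0]]' 25
python3 tgt.py s 104 1
python3 - <<'E'
from h import *
p,d=optics.camera("side");p2,_=optics.camera("top")
np.savez("p2.npz",s=p,t=p2)
im=np.hstack([crop(p,300,130,95,140,4),crop(p2,400,190,95,140,4)]);cv2.imwrite("pics/g3.png",im)
E
```

```text
clock: 5.95
eef_pos: [455.6, -275.6, 106.5]
eef_rot: [3.141, 0.0, 1.394]
wrist_force: [-0.0, -0.4, -1.0]
finger_gap: 7.9
finger_force: 25.0
t 5.95 pos [ 455.6 -275.6  106.5] [3.141 0.    1.394] F [-0.  -0.4 -1. ] gap 7.9 25.0
shift [-1.7 -1.7  2.5] turn [0.001 0.    0.   ]
```

View pics/g3.png

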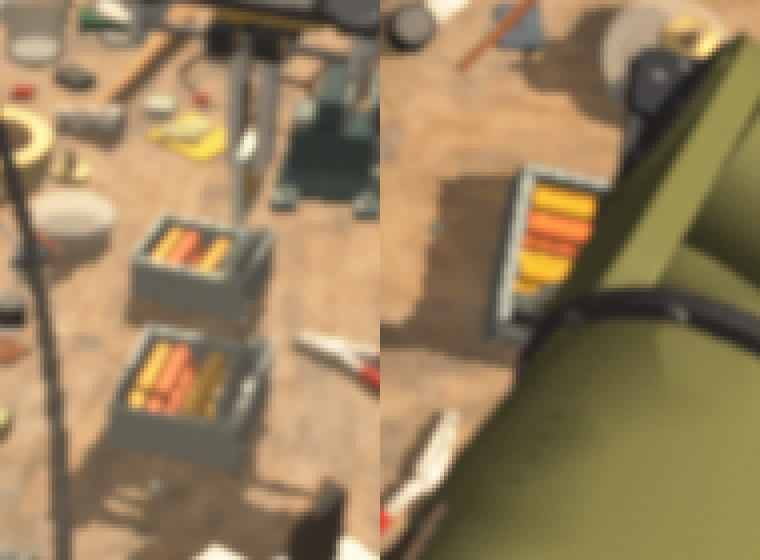

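Run:
```python
from h import *
def P(c,yaw,q,z):
    R=np.array([[np.cos(yaw),-np.sin(yaw)],[np.sin(yaw),np.cos(yaw)]]);return proj("side",[*(R@q+c),z])
S=np.load("side0.npz")['p'][:,:,::-1]
b=cv2.resize(S[175:260,320:385],None,fx=8,fy=8,interpolation=cv2.INTER_CUBIC)
for c,yaw,w in(((467,-121.6),-.075,49),((486,-283.7),-.177,36)):
    for q,col in(((-45,w),(0,0,255)),((-45,-w),(0,0,255)),((45,w),(0,0,255)),((45,-w),(0,0,255)),((-43.5,w-6),(255,0,0)),((-22.5,w-6),(255,0,0)),((-22.5,6-w),(255,0,0)),((-43.5,6-w),(255,0,0))):
        x,y=((P(c,yaw,np.array(q),43)+.5-[320,175])*8).astype(int); cv2.circle(b,(x,y),2,col,-1)
H=(455.6,-275.6)
for yy in(26,-28):
  for z in(72.5,):
    print("holder bottom",P(H,-.177,np.array([0,yy]),z))
b2=cv2.resize(np.load("p2.npz")['s'][150:200,345:380,::-1],None,fx=8,fy=8,interpolation=cv2.INTER_CUBIC)
im=np.zeros((680,800,3),np.uint8);im[:680,:520]=b;im[:400,520:800]=b2
cv2.imwrite("pics/c4.png",im[:600])
```

```text
holder bottom [358.85339548 186.96682871]
holder bottom [364.6677397  178.10673672]
```

View pics/c4.png

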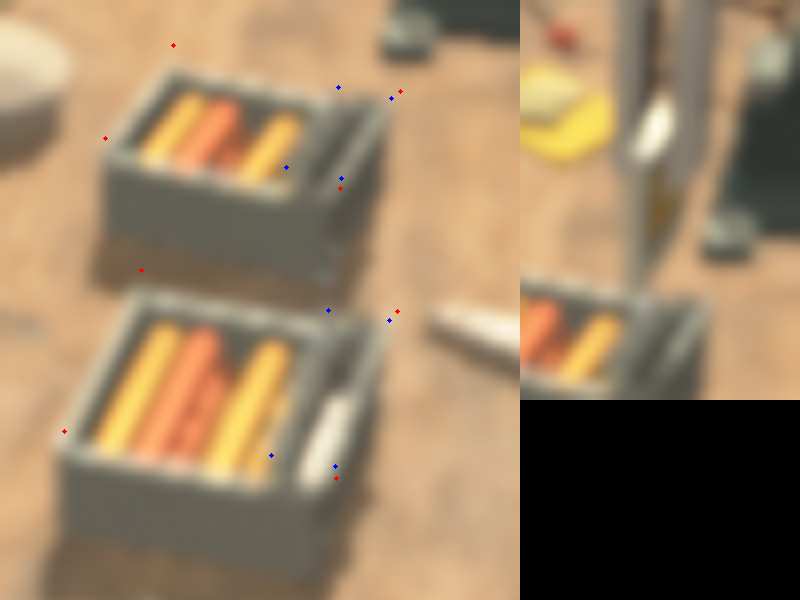

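```bash
cat > tri.py <<'E'
from h import *
def tri(a,b):
    A=[];B=[]
    for n,(u,v) in(("top",a),("side",b)):
        o,e=ray(n,u,v,100),ray(n,u,v,0);d=(e-o)/np.linalg.norm(e-o);M=np.eye(3)-np.outer(d,d);A.append(M);B.append(M@o)
    X=np.linalg.solve(sum(A),sum(B));return X,[proj(n,X)-q for n,q in(("top",a),("side",b))]
E
python3 - <<'E'
from tri import *
Zt=lambda L:np.array([(335+x/4-.4,225+(y-300)/4-.4) for x,y in L])
Zs=lambda L:np.array([(320+x/8-.5,175+y/8-.5) for x,y in L])
tl=Zt([(55,358),(240,375),(228,550),(38,533)]);ts=Zt([(405,325),(538,350),(512,522),(375,495)])
sl=Zs([(62,447),(135,290),(385,318),(332,500)]);ss=Zs([(105,150),(173,68),(392,103),(335,200)])
for t,s in((tl,sl),(ts,ss)):
    for a,b in zip(t,s):
        X,e=tri(a,b);print(X.round(1),np.round(e,1).tolist())
    X,e=tri(t.mean(0),s.mean(0));print("mean",X.round(1),np.round(e,1).tolist())
D=np.load("top0.npz")['d']
# depth-based heights on rims
c=optics.calibration("top")
for n,L in(("l",tl),("s",ts)):
    for i in range(4):
        m=(L[i]+L[(i+1)%4])/2; m=m+(L.mean(0)-m)*.06;u,v=np.round(m).astype(int)
        for z in range(0,60):
            if (c["R"][2]@ray("top",u,v,z)+c["t"][2])<np.median(D[v-1:v+2,u-1:u+2]): break
        print(n,i,z)
E
```

```text
[516.7 -78.4  35. ] [[-0.0, -0.0], [0.0, 0.0]]
[ 510.  -173.8   34.4] [[-0.0, -0.1], [0.1, 0.0]]
[ 420.7 -166.4   40.1] [[-0.0, -0.8], [0.6, 0.1]]
[426.7 -70.6  33.2] [[-0.0, -0.1], [0.1, 0.0]]
mean [ 468.4 -122.5   34.5] [[-0.0, -0.3], [0.2, 0.0]]
[ 537.4 -259.2   36. ] [[0.0, 0.0], [-0.0, -0.0]]
[ 525.4 -329.3   31.9] [[0.0, 0.5], [-0.3, -0.1]]
[ 437.3 -311.9   37.2] [[-0.0, -0.5], [0.4, 0.1]]
[ 449.4 -242.2   36.5] [[-0.0, -0.3], [0.2, 0.0]]
mean [ 487.1 -285.7   34.9] [[-0.0, -0.1], [0.1, 0.0]]
l 0 35
l 1 35
l 2 41
l 3 34
s 0 36
s 1 34
s 2 36
s 3 34
```

```bash
sed -i "s/453.5,-277.9/453.8,-279.7/;s/434.1,-119.1/434.5,-120.0/" tgt.py; python3 tgt.py s 88 1
```

```text
t 6.05 pos [ 455.9 -275.8  107.2] [3.139e+00 1.000e-03 1.394e+00] F [ 1.  -0.9 -0.1] gap 7.9 25.0
shift [-3.2 -1.4 19.2] turn [0.002 0.001 0.   ]
```

```bash
python3 -m crank '[[0,-3.2,-1.4,6,0,0,0],[0,-3.2,-1.4,12,0,0,0],[0,-3.2,-1.4,18,0,0,0],[0,-3.2,-1.4,18,0,0,0],[0,-3.2,-1.4,18,0,0,0],[0,-3.2,-1.4,18,0,0,0]]' 25
python3 - <<'E'
from h import *
p,d=optics.camera("side");np.savez("p3.npz",s=p)
im=cv2.resize(p[150:210,320:385,::-1],None,fx=9,fy=9,interpolation=cv2.INTER_CUBIC);cv2.imwrite("pics/c5.png",im)
E
python3 tgt.py s 88 1
```

```text
clock: 6.65
eef_pos: [453.3, -278.4, 87.6]
eef_rot: [3.141, 0.0, 1.394]
wrist_force: [-0.6, 0.1, -1.6]
finger_gap: 8.0
finger_force: 25.0
t 6.7 pos [ 453.3 -278.4   87.6] [3.141 0.    1.394] F [ 0.1 -0.4 -1.2] gap 8.0 25.0
shift [-0.2  0.7 -0.4] turn [0. 0. 0.]
```

View pics/c5.png

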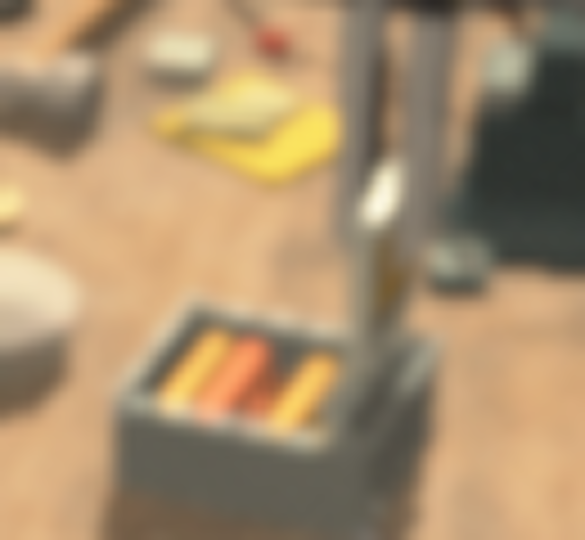

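```bash
python3 -m crank '[[0,0,0.7,4,0,0,0],[0,0,0.7,8,0,0,0],[0,0,0.7,12,0,0,0],[0,0,0.7,12,0,0,0]]' 25; python3 -m crank '[[0,0,0,3,0,0,0],[0,0,0,5,0,0,0],[0,0,0,5,0,0,0]]'
```

```text
clock: 7.1
eef_pos: [453.6, -278.3, 74.7]
eef_rot: [-3.141, -0.001, 1.394]
wrist_force: [-0.1, -0.4, 0.2]
finger_gap: 7.9
finger_force: 25.0
clock: 7.4
eef_pos: [453.8, -278.4, 70.2]
eef_rot: [-3.141, -0.0, 1.394]
wrist_force: [0.1, 0.1, -0.6]
finger_gap: 7.9
finger_force: 25.0
```

```bash
python3 -m crank '[[0,0,0,2,0,0,0],[0,0,0,4,0,0,0],[0,0,0,4,0,0,0]]';python3 -m crank '[[0,0,0,2,0,0,0],[0,0,0,4,0,0,0],[0,0,0,4,0,0,0]]'
```

```text
clock: 7.7
eef_pos: [453.8, -278.4, 66.2]
eef_rot: [-3.141, -0.0, 1.394]
wrist_force: [-0.1, -0.5, -0.7]
finger_gap: 8.0
finger_force: 25.0
clock: 8.0
eef_pos: [454.3, -278.7, 64.3]
eef_rot: [3.14, 0.001, 1.394]
wrist_force: [-7.5, 5.3, 22.1]
finger_gap: 7.7
finger_force: 25.0
```

```bash
python3 -m crank '[[0,0,0,-2,0,0,0],[0,0.5,-1.5,-2,0,0,0],[0,0.5,-1.5,-2,0,0,0]]';python3 -m crank '[[0,0,0,1,0,0,0],[0,0,0,2,0,0,0],[0,0,0,2,0,0,0]]'
```

```text
clock: 8.3
eef_pos: [452.3, -277.6, 64.2]
eef_rot: [-3.141, -0.0, 1.394]
wrist_force: [0.6, 0.9, -0.4]
finger_gap: 7.8
finger_force: 25.0
clock: 8.6
eef_pos: [452.4, -277.6, 62.1]
eef_rot: [-3.141, -0.0, 1.394]
wrist_force: [-0.2, 0.1, -0.6]
finger_gap: 7.9
finger_force: 25.0
```

Freed; continue down.

```bash
python3 -m crank '[[0,0,0,1.5,0,0,0],[0,0,0,3,0,0,0],[0,0,0,3,0,0,0]]';python3 -m crank '[[0,0,0,1.5,0,0,0],[0,0,0,3,0,0,0],[0,0,0,3,0,0,0]]'
```

```text
clock: 8.9
eef_pos: [452.4, -277.6, 59.2]
eef_rot: [-3.141, -0.0, 1.394]
wrist_force: [-0.1, -0.4, -0.7]
finger_gap: 7.8
finger_force: 25.0
clock: 9.2
eef_pos: [452.4, -277.7, 56.2]
eef_rot: [-3.141, -0.0, 1.394]
wrist_force: [-0.6, 0.2, -0.8]
finger_gap: 8.0
finger_force: 25.0
```

```bash
python3 -m crank '[[0,0,0,2,0,0,0],[0,0,0,4,0,0,0],[0,0,0,4,0,0,0]]';python3 -m crank '[[0,0,0,1,0,0,0],[0,0,0,2.5,0,0,0],[0,0,0,2.5,0,0,0]]'
```

```text
clock: 9.5
eef_pos: [452.4, -277.6, 52.1]
eef_rot: [-3.141, -0.0, 1.394]
wrist_force: [1.0, 0.6, -0.4]
finger_gap: 7.8
finger_force: 25.0
clock: 9.8
eef_pos: [452.6, -277.7, 50.0]
eef_rot: [3.141, 0.0, 1.394]
wrist_force: [-0.3, 0.6, -1.0]
finger_gap: 7.9
finger_force: 25.0
```

```bash
python3 -m crank '[[0,0,0,0.7,0,0,0],[0,0,0,1.4,0,0,0],[0,0,0,1.4,0,0,0]]'
```

```text
clock: 10.1
eef_pos: [452.7, -277.9, 49.9]
eef_rot: [3.141, 0.0, 1.394]
wrist_force: [-5.4, 3.3, 16.4]
finger_gap: 7.9
finger_force: 25.0
```

```bash
python3 -m crank '[[0,0,0,-1,0,0,0],[30,0,0,-1,0,0,0],[30,0,0,-1,0,0,0],[30,0,0,-1,0,0,0],[30,0,0,-20,0,0,0],[30,0,0,-60,0,0,0],[30,0,0,-100,0,0,0],[30,0,0,-140,0,0,0],[30,0,0,-165,0,0,0],[30,0,0,-165,0,0,0]]'
python3 - <<'E'
from h import *
p,d=optics.camera("side");np.savez("p4.npz",s=p)
print(p[165:195,360][:, :].tolist())
# white top predicted
X=np.array([452.4,-278.6]);e=np.array([-np.sin(-.177),np.cos(-.177)])
for yy in(-27,0,27):
  u,v=proj("side",[*(X+yy*e),76]);print(yy,u.round(1),v.round(1),p[int(round(v)),int(round(u))])
S=np.load("side0.npz")['p'];df=(np.abs(p.astype(int)-S).sum(2)>90)[150:200,335:385];ys,xs=np.nonzero(df)
for r in df[::1]:print(''.join('#' if a else '.' for a in r))
go(605.0,182.2,215,.38+np.pi/2)
E
```

```text
clock: 11.1
eef_pos: [453.5, -278.4, 217.1]
eef_rot: [3.136, 0.003, 1.394]
wrist_force: [0.7, -1.0, -0.5]
finger_gap: 28.6
finger_force: 0.0
[[211, 169, 99], [205, 163, 110], [211, 168, 122], [213, 171, 126], [211, 171, 127], [212, 172, 129], [212, 174, 132], [212, 174, 133], [208, 172, 132], [206, 170, 129], [206, 169, 128], [202, 165, 125], [200, 161, 122], [199, 160, 120], [202, 162, 122], [213, 175, 134], [229, 201, 157], [244, 230, 192], [252, 248, 224], [254, 252, 237], [253, 251, 234], [240, 232, 202], [190, 178, 149], [148, 138, 115], [136, 126, 104], [134, 124, 102], [133, 122, 100], [132, 121, 100], [130, 119, 98], [128, 117, 95]]
-27 365.9 176.8 [236 218 173]
0 363.0 181.2 [254 253 242]
27 360.1 185.7 [240 232 202]
..................................................
..................................................
..................................................
..................................................
..................................................
..................................................
..................................................
.......
[... 1638 characters left out ...]
.....................................
..................................................
..................................................
..............................#...................
.............................##...................
.............................#....................
........................#.........................
........................#..##.....................
........................#..#......................
..................................................
..................................................
t 11.15 pos [ 452.9 -278.   214.7] [3.139e+00 1.000e-03 1.394e+00] F [ 0.4 -0.3 -0.2] gap 28.2 0.0
shift [479.8  68.7  -0.7] turn [ 0.002  0.002 -0.557]
```

```bash
python3 -m crank '[[40,479.8,68.7,0,0,0,-0.557],[40,479.8,68.7,0,0,0,-0.557],[40,479.8,68.7,0,0,0,-0.557],[40,479.8,68.7,0,0,0,-0.557],[40,479.8,68.7,0,0,0,-0.557],[40,479.8,68.7,0,0,0,-0.557],[40,479.8,68.7,0,0,0,-0.557],[40,479.8,68.7,0,0,0,-0.557],[40,479.8,68.7,0,0,0,-0.557],[40,479.8,68.7,0,0,0,-0.557]]' 25
python3 -c "
from h import *
go(605.0,182.2,110,.38+np.pi/2)"
```

```text
clock: 12.15
eef_pos: [604.4, 185.4, 211.3]
eef_rot: [-3.139, -0.001, 1.952]
wrist_force: [0.3, -0.7, 1.0]
finger_gap: 37.7
finger_force: 0.0
t 12.15 pos [604.4 185.4 211.3] [-3.139e+00 -1.000e-03  1.952e+00] F [ 0.3 -0.7  1. ] gap 37.7 0.0
shift [ -3.3  -0.4 101.3] turn [-0.003 -0.001  0.002]
```

```bash
python3 -m crank '[[40,0,0,40,0,0,0],[40,0,0,80,0,0,0],[40,0,0,100,0,0,0],[40,0,0,100,0,0,0],[40,0,0,100,0,0,0]]' 25
python3 -c "
from h import *
go(605.0,182.2,42,.38+np.pi/2)"
```

```text
clock: 12.65
eef_pos: [604.6, 182.4, 113.4]
eef_rot: [-3.141, -0.0, 1.951]
wrist_force: [0.6, 0.5, -0.0]
finger_gap: 37.7
finger_force: 0.0
t 12.65 pos [604.6 182.4 113.4] [-3.141 -0.     1.951] F [ 0.6  0.5 -0. ] gap 37.7 0.0
shift [-0.4  0.4 71.4] turn [-0.001 -0.    -0.   ]
```

```bash
python3 -m crank '[[40,0,0,25,0,0,0],[40,0,0,45,0,0,0],[40,0,0,60,0,0,0],[40,0,0,71.4,0,0,0],[40,0,0,71.4,0,0,0],[0,0,0,71.4,0,0,0],[0,0,0,71.4,0,0,0],[0,0,0,71.4,0,0,0],[0,0,0,71.4,0,0,0],[0,0,0,71.4,0,0,0]]' 45
python3 -m crank '[[0,0,0,0,0,0,0],[0,0,0,0,0,0,0]]'
```

```text
clock: 13.65
eef_pos: [604.8, 182.6, 42.6]
eef_rot: [3.141, 0.0, 1.951]
wrist_force: [-0.2, -0.1, 3.2]
finger_gap: 7.7
finger_force: 45.0
clock: 13.85
eef_pos: [604.9, 182.6, 42.6]
eef_rot: [3.141, 0.0, 1.951]
wrist_force: [-0.5, -0.2, 4.8]
finger_gap: 7.6
finger_force: 45.0
```

```bash
sed -i "s/434.5,-120.0/433.2,-120.0/" tgt.py; python3 -m crank '[[0,0,0,-5,0,0,0],[0,0,0,-20,0,0,0],[0,0,0,-60,0,0,0],[0,0,0,-110,0,0,0],[0,0,0,-160,0,0,0],[0,0,0,-175,0,0,0],[0,0,0,-175,0,0,0],[0,0,0,-175,0,0,0]]'; python3 tgt.py l 217 0.7
```

```text
clock: 14.65
eef_pos: [604.2, 182.4, 216.5]
eef_rot: [-3.14, -0.0, 1.951]
wrist_force: [-0.7, 0.0, -1.0]
finger_gap: 7.9
finger_force: 45.0
t 14.65 pos [604.2 182.4 216.5] [-3.14  -0.     1.951] F [-0.7  0.  -1. ] gap 7.9 45.0
shift [-216.7 -270.6   -0.3] turn [-0.001  0.     0.455]
```

```bash
python3 -m crank '[[0,-216.7,-270.6,0,0,0,0.455],[0,-216.7,-270.6,0,0,0,0.455],[0,-216.7,-270.6,0,0,0,0.455],[0,-216.7,-270.6,0,0,0,0.455],[0,-216.7,-270.6,0,0,0,0.455],[0,-216.7,-270.6,0,0,0,0.455],[0,-216.7,-270.6,0,0,0,0.455],[0,-216.7,-270.6,0,0,0,0.455],[0,-216.7,-270.6,0,0,0,0.455],[0,-216.7,-270.6,0,0,0,0.455]]'; python3 tgt.py l 110 0.7
python3 - <<'E'
from h import *
S=np.load("p4.npz")['s'];p,_=optics.camera("side")
df=np.abs(p.astype(int)-S).sum(2)[155:205,335:385];print((df>90).sum())
E
```

```text
clock: 15.65
eef_pos: [433.8, -118.4, 216.3]
eef_rot: [-3.14, -0.001, 1.496]
wrist_force: [0.3, 0.1, -1.3]
finger_gap: 7.3
finger_force: 45.0
t 15.65 pos [ 433.8 -118.4  216.3] [-3.140e+00 -1.000e-03  1.496e+00] F [ 0.3  0.1 -1.3] gap 7.3 45.0
shift [ -1.   -0.3 106.3] turn [-0.001 -0.001  0.001]
229
```

```bash
python3 -m crank '[[0,0,0,40,0,0,0],[0,0,0,80,0,0,0],[0,0,0,110,0,0,0],[0,0,0,126,0,0,0],[0,0,0,126,0,0,0],[0,0,0,126,0,0,0]]'; python3 tgt.py l 74 0.7
```

```text
clock: 16.3
eef_pos: [434.1, -118.5, 91.5]
eef_rot: [-3.141, -0.0, 1.497]
wrist_force: [0.1, 0.1, -0.6]
finger_gap: 7.5
finger_force: 45.0
t 16.3 pos [ 434.1 -118.5   91.5] [-3.141 -0.     1.497] F [ 0.1  0.1 -0.6] gap 7.5 45.0
shift [-0.9 -0.8 17.5] turn [-0.    -0.     0.001]
```

```bash
python3 -m crank '[[0,-0.9,-0.8,5,0,0,0],[0,-0.9,-0.8,10,0,0,0],[0,-0.9,-0.8,15,0,0,0],[0,-0.9,-0.8,17.5,0,0,0],[0,-0.9,-0.8,17.5,0,0,0]]';python3 -m crank '[[0,0,0,2,0,0,0],[0,0,0,4,0,0,0],[0,0,0,4,0,0,0]]';python3 -m crank '[[0,0,0,1.5,0,0,0],[0,0,0,3,0,0,0],[0,0,0,3,0,0,0]]'
```

```text
clock: 16.8
eef_pos: [432.7, -119.9, 73.3]
eef_rot: [-3.141, -0.0, 1.496]
wrist_force: [-0.3, -0.2, -0.4]
finger_gap: 7.9
finger_force: 45.0
clock: 17.1
eef_pos: [432.7, -119.9, 69.5]
eef_rot: [-3.141, -0.0, 1.496]
wrist_force: [0.1, 0.4, -0.6]
finger_gap: 7.7
finger_force: 45.0
clock: 17.4
eef_pos: [432.8, -119.9, 66.5]
eef_rot: [-3.141, -0.0, 1.496]
wrist_force: [-0.1, 1.0, -0.8]
finger_gap: 7.7
finger_force: 45.0
```

```bash
python3 -m crank '[[0,0,0,1.5,0,0,0],[0,0,0,3,0,0,0],[0,0,0,3,0,0,0]]';python3 -m crank '[[0,0,0,1.5,0,0,0],[0,0,0,3,0,0,0],[0,0,0,3,0,0,0]]'
```

```text
clock: 17.7
eef_pos: [433.0, -120.0, 63.6]
eef_rot: [3.141, 0.0, 1.496]
wrist_force: [2.2, -0.8, -0.6]
finger_gap: 7.5
finger_force: 45.0
clock: 18.0
eef_pos: [433.0, -120.0, 60.5]
eef_rot: [3.141, -0.0, 1.496]
wrist_force: [3.1, 0.1, -1.9]
finger_gap: 8.1
finger_force: 45.0
```

```bash
python3 -m crank '[[0,0,0.6,1.5,0,0,0],[0,0,0.6,3,0,0,0],[0,0,0.6,3,0,0,0]]';python3 -m crank '[[0,0,0,1.5,0,0,0],[0,0,0,3,0,0,0],[0,0,0,3,0,0,0]]'
```

```text
clock: 18.3
eef_pos: [433.2, -119.9, 57.3]
eef_rot: [-3.141, -0.0, 1.496]
wrist_force: [0.7, -0.4, -1.1]
finger_gap: 7.8
finger_force: 45.0
clock: 18.6
eef_pos: [433.4, -120.0, 54.5]
eef_rot: [-3.141, -0.0, 1.496]
wrist_force: [0.0, 0.6, 2.3]
finger_gap: 7.8
finger_force: 45.0
```

Touching the strip as predicted (3 N). Press on.

```bash
python3 -m crank '[[0,0,0,1.5,0,0,0],[0,0,0,3,0,0,0],[0,0,0,3,0,0,0]]' 55;python3 -m crank '[[0,0,0,1,0,0,0],[0,0,0,2,0,0,0],[0,0,0,2,0,0,0]]'
```

```text
clock: 18.9
eef_pos: [433.4, -120.0, 51.6]
eef_rot: [-3.141, -0.0, 1.496]
wrist_force: [-1.7, 0.4, 4.9]
finger_gap: 7.7
finger_force: 55.0
clock: 19.2
eef_pos: [433.4, -120.0, 49.8]
eef_rot: [-3.141, 0.0, 1.496]
wrist_force: [-3.0, 1.5, 6.7]
finger_gap: 7.5
finger_force: 55.0
```

```bash
python3 -m crank '[[0,0,0,0.7,0,0,0],[0,0,0,1.4,0,0,0],[0,0,0,1.4,0,0,0]]'
```

```text
clock: 19.5
eef_pos: [433.4, -120.0, 48.6]
eef_rot: [3.142, 0.0, 1.496]
wrist_force: [-3.1, 1.7, 8.2]
finger_gap: 7.3
finger_force: 55.0
```

```bash
python3 -m crank '[[0,0,0,0.5,0,0,0],[0,0,0,1,0,0,0],[0,0,0,1,0,0,0],[0,0,0,1,0,0,0]]'
python3 - <<'E'
from h import *
S=np.load("p4.npz")['s'];p,_=optics.camera("side")
df=(np.abs(p.astype(int)-S).sum(2)>90)[165:205,335:385]
X=np.array([452.4,-278.6]);e=np.array([-np.sin(-.177),np.cos(-.177)])
for yy in(-22,0,22):
  u,v=proj("side",[*(X+yy*e),76]);print(p[int(round(v)),int(round(u))],S[int(round(v)),int(round(u))])
for r in df:print(''.join('#' if a else '.' for a in r))
# does the held holder sit where expected (white top visible)?
s=manip.read_state();print(s['eef_pos'].round(1),s['wrist_force'].round(1))
E
```

```text
clock: 19.9
eef_pos: [433.6, -120.1, 48.4]
eef_rot: [3.141, 0.0, 1.496]
wrist_force: [-7.2, 3.2, 23.5]
finger_gap: 7.8
finger_force: 55.0
[127 118 105] [252 248 226]
[57 52 45] [254 253 242]
[78 66 47] [251 247 228]
####................################.##########...
#######..............###############.##########...
#########............###############.##########...
#################.....#############..##########...
###################################..##########...
##################################..###########...
##################################..###########...
##################################..###########...
########..########################..###########...
########..########################..##########..##
#################################...#########...##
#################################.....#######...##
##################################.....######..###
###################################....######..###
###################################.............##
###################################........###....
###........#######################....############
##..............#
[... 495 characters left out ...]
.............###########..######################
................#########...######################
..................#######...###########..#########
................................######.........###
.................................####.............
..............................#..###..............
..............................##..#...............
..............................#..##...............
..............................#..##...............
.................................#................
................................##................
................................##................
................................##................
[ 433.6 -120.1   48.4] [-7.9  1.9 23.6]
```

Run:
```python
from h import *
p,_=optics.camera("top");X=np.array([452.4,-278.6]);e=np.array([-np.sin(-.177),np.cos(-.177)])
for yy in(-20,0,20):
  u,v=proj("top",[*(X+yy*e),76]);print(p[int(round(v)),int(round(u))])
print(manip.sign_off())
```

```text
[255 253 234]
[255 253 235]
[255 253 235]
the job is handed in; nothing more can be done
None
```

The short holder is seated upright in the short tray and released. The long holder is pressed to the strip's stop (about 23 N at the wrist) and still gripped, and the job was handed in at about 20 s on the clock.

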